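# Pack the camper's galley tray

## Robot

A 7-joint arm with a two-finger parallel gripper is mounted at the origin on a cart in front of the work surface, level with it; the furniture and walls round the work are solid. World frame = base frame: x ahead of the robot, y to its left, z up, the work surface at z = 0. Lengths are in m, angles in rad, forces in N, time in s.
With the tool pointing down it reaches from about 0.425 to 0.975 m from the base axis. Payload 16.7 kg.
Tool frame: the origin (TCP) lies midway between the tips of the shut fingers; the grasp point (between the pads) lies 19 mm behind it; z points along the fingers, y is the line along which they close (so a half turn about z gives the same grasp; the last joint's range is limited). The gripper opens to 85 mm and grips with 20 to 120 N. Pads are 22 mm wide; open, the fingers measure 114 mm over their backs; the gripper's body (76 mm by 85 mm) begins 54 mm behind the grasp point. The pads swing forward as they close: fully open they stand 13 mm farther back than shut.
Start: joints at [1.058, 0.426, 0.074, 1.606, -0.034, 1.111, -0.067], TCP at [0.24, -0.631, 0.231] pointing down, gripper open.
Joint ranges: [-2.85, 2.85], [-0.5, 2.14], [-1.23, 1.37], [0.21, 2.46], [-1.02, 4.16], [0.16, 2.05], [-2.73, 2.73]. Speed limits (rad/s): [1.89, 1.89, 2.39, 2.39, 3.01, 3.01, 3.01].

## Interface

Orientations are given as a rotation vector (axis times angle).
In Python, from plant import ctrl, vision gives the robot as it stands. The module is installed in compiled form; this text tells all that it offers.
- The arm moves only by the tool servo_tool, never from a script. Its argument "plan" is a list of rows, each a list of 3 entries, a list of its own where there are three numbers: the closure, from 0 (fully open) to 1 (shut), then the shift along the tool's x, y, z in mm, then the turn about the tool's z in degrees. In form: [[claw, [dx, dy, dz], roll], ...]. A call has 1 to 20 rows; each row is the pose to reach, as a shift and turn from the pose commanded when the call began, along the tool's axes at that moment; what a row does not reach only later rows make up. A row lasts 1/8 s, in which the tool goes at most 62.5 mm and 10.7 degrees, less where a joint would pass 70% of its speed; a pose out of reach is approached as far as the arm can. A call with a gripper value outside its range is refused whole. The fingers move at their own pace and stop on an object; "force" is the grip in N (left out, the last holds). Time passes only in rows, so rows that repeat a pose let the fingers close. It gives the time, the measured TCP pose, the force, the opening and the grip force at its end, in the units of the state.
- ctrl.get_state(): the state, without advancing time (a new reading comes with each control period).
- vision.get_image(name): name is "side" or "top" or "wrist"; returns a dict with "frame" (384x512x3 uint8, blue, green, red), "intrinsics" (3x3 intrinsics, pixels), "dist" ([k1, k2, p1, p2, k3] as OpenCV has them; the pictures are not rectified), "R" (3x3) and "t" (3): a world point X has camera coordinates R X + t. Camera axes: x right, y down, z forward; pixel columns grow to the right and rows downward; lengths in m; the calibration is good to about 2 mm. A picture is of the moment at which its call begins. There is no depth.
- ctrl.sign_off(): hands the job in; it is judged then, once.
The state is a dict: "clock": time; "qpos": joint angles; "qvel": joint speeds; "effort": joint torques, N m; "ee_pos": TCP position; "eef_rot": TCP orientation; "force": force on the tool from outside, world axes, zero at the start; "torque": the same for the moment, N m; "grip_width": finger opening in m; "grip_force": force on a finger pad.
Only numpy, scipy, OpenCV 4.12 (cv2) and the standard library are available. Lean on these libraries where they do the work, as an engineer would, in place of code of your own. Each camera call takes 0.05 s, during which the arm holds its last target. There are 200 camera calls.

## Task

Pack the galley tray for the camper: put the tea tin, the red-capped spice jar, the dish-soap bottle and the match box each into the holder block whose pocket is shaped for it, and push each down past the spring tabs until it stands on the pocket floor, upright and let go. The salt shaker and the egg timer stay at home: leave them where they stand, and do not tip the tin, the jar or the bottle over on the way.

Things in the scene. Friction and masses are not known exactly. Their poses are not given: they have to be found in the camera images.
- tea_tin: round green tea canister with a wooden lid and lid knob, all one piece (the lid does not come off); body 60 mm in diameter, lid 62 mm between 47 and 68 mm above the foot, knob 20 mm in diameter up to 85 mm; about 250 g. Origin: centre of the foot, z up
- spice_jar: round clear spice jar with a printed label and a red cap, 45 mm in diameter, 106 mm tall; about 110 g. Origin: centre of the foot, z up
- soap_bottle: dish-soap bottle, oblong in plan: 37 mm thick (along its x; 41 mm with the print) by 64 to 69 mm wide (along its y), shoulders narrowing to a round neck and cap 34 mm in diameter between 160 and 178 mm above the foot, nozzle 19 mm in diameter up to 195 mm; about 220 g. 34 to 36 mm thick up to the cap. Origin: centre of the foot, z up
- match_box: small flat printed cardboard box lying flat, 37 mm along its x, 55 mm along its y, 14 to 16 mm high; about 24 g, rigid. Origin: centre of the underside, z up
- hold_tin: Grey holder block, 100 x 100 x 36 mm, fixed; one of 4 on the 5 mm floor of a low plywood tray (walls 30 mm), 2 x 2, 112 mm apart; places vary, same yaw. Round pocket 72 mm wide, 28 mm deep (floor at z = 8 mm), 5 mm chamfer, for the tin. 4 spring tabs grip 1.5 mm; in each block it takes 4 to 14 N to push past them to the floor. Origin: centre of its underside, z up.
- hold_jar: Grey holder block, 100 x 100 x 36 mm, fixed; in the tray. Small round pocket, 55 mm in diameter, 28 mm deep (floor at z = 8 mm), mouth chamfered 5 mm, 4 bent steel spring tabs in its wall: for the spice jar, pushed down to the floor (let go too high, it stays up on the tabs and may tip). Origin: centre of its underside, z up.
- hold_bottle: Grey holder block, 100 x 100 x 36 mm, fixed; in the tray. Oblong pocket with round ends, 48 mm along x, 76 mm along y, 28 mm deep (floor at z = 8 mm), mouth chamfered 5 mm, two spring tabs on each flat side: for the soap bottle, either way round, its y along the block's y, pushed down to the floor (let go too high, it stays up on the tabs and may tip). Origin: centre of its underside, z up.
- hold_matches: Grey holder block, 100 x 100 x 36 mm, fixed; in the tray. Shallow rectangular pocket, 48 mm along x, 61 mm along y, 12 mm deep (floor at z = 24 mm), chamfered, a spring tab at each y end; a 46 mm wide finger channel (floor at z = 20 mm) runs along x right across the block: for the match box, flat, either way round, its y along the block's y. Origin: centre of its underside, z up.
- salt_shaker: clear salt shaker with a grey domed cap, 44 mm in diameter, 90 mm tall, which stays where it stands. Origin: centre of the foot, z up
- egg_timer: round grey kitchen timer, fluted domed cap on a low base, 58 mm in diameter, 54 mm tall, which stays where it stands. Origin: centre of the foot, z up

How it is judged:
By the outcome, as a careful person would: the job done as asked, in the order asked, and still so for the second after the job is handed in, with the robot touching nothing.
It also fails if it takes over 112 s, if anything falls off the work surface, if the arm or the gripper's body presses on something with over 40 N, if the wrist force passes 120 N, or if a joint passes its speed limit or range.

## Working session

There is one attempt and no reset: what is moved stays moved. The work goes in short steps, Python scripts to look and compute and a tool call to move; the robot and the scene stay as the last step left them, time stands still between calls to the robot, and variables do not carry over. Pictures are saved under pics/ and viewed, at most 17 in all, crops included, and the job is handed in when it is done.

Besides the shell and the picture viewer there is one more tool, called after "Emit:" as name([rows], argument=value, ...), one row to a line, values as JSON. servo_tool: Moves the arm, as the interface text tells. Its arguments: {"type":"object","properties":{"plan":{"type":"array"},"force":{"type":"number"}},"required":["plan"]}

```bash
mkdir -p pics
cat > h.py <<'E'
import numpy as np, cv2
from plant import ctrl, vision
def grab(n,save=None):
    d=vision.get_image(n)
    if save: cv2.imwrite('pics/'+save,d['frame'])
    return d
def ray(d,uv):
    p=cv2.undistortPoints(np.array([[uv]],float),d['intrinsics'],np.array(d['dist'],float))[0,0]
    R=np.array(d['R']);t=np.array(d['t']).ravel()
    return -R.T@t, R.T@np.array([p[0],p[1],1.])
def onz(d,uv,z):
    c,r=ray(d,uv); return c+r*(z-c[2])/r[2]
def proj(d,X):
    R=np.array(d['R']);t=np.array(d['t'],float)
    return cv2.projectPoints(np.array(X,float).reshape(-1,1,3),cv2.Rodrigues(R)[0],t,d['intrinsics'],np.array(d['dist'],float))[0][:,0]
E
python3 - <<'E'
from h import *
s=ctrl.get_state(); print({k:np.round(v,3) for k,v in s.items()})
for n in ['top','side','wrist']:
    d=grab(n,n+'0.png'); c=-np.array(d['R']).T@np.array(d['t']).ravel(); print(n,c.round(3),np.array(d['R'])[2].round(2))
E
```

```text
{'clock': np.float64(0.0), 'qpos': array([ 1.057,  0.427,  0.074,  1.607, -0.034,  1.111, -0.067]), 'qvel': array([ 0.001,  0.001,  0.   ,  0.001,  0.001, -0.001, -0.   ]), 'effort': array([ 3.0000e-03, -9.4983e+01,  3.7620e+00, -4.6353e+01,  1.9000e-02,
        1.0000e-02,  0.0000e+00]), 'ee_pos': array([ 0.24 , -0.63 ,  0.231]), 'eef_rot': array([-3.089, -0.568,  0.   ]), 'force': array([ 0.412, -0.745, -0.017]), 'torque': array([ 0.011, -0.064,  0.018]), 'grip_force': np.float64(0.0), 'grip_width': np.float64(0.085)}
top [0.351 0.032 1.011] [ 0.16 -0.   -0.99]
side [0.128 0.697 0.603] [ 0.43 -0.67 -0.6 ]
wrist [ 0.307 -0.606  0.373] [-0.26 -0.1  -0.96]
```

View pics/top0.png

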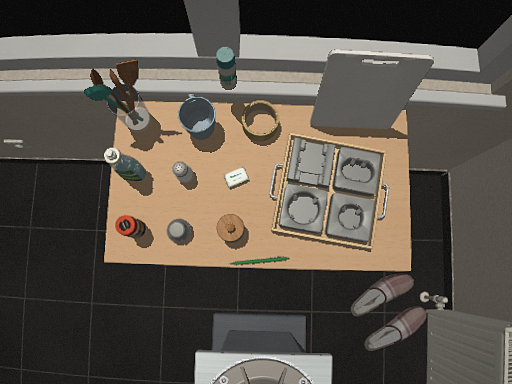

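View pics/side0.png

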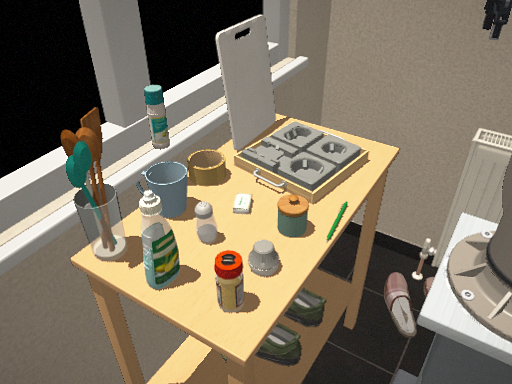

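Run:
```python
from h import *
f=cv2.imread('pics/top0.png')
cv2.imwrite('pics/tray.png',cv2.resize(f[130:250,265:395],None,fx=5,fy=5,interpolation=cv2.INTER_CUBIC))
cv2.imwrite('pics/left.png',cv2.resize(f[140:250,95:260],None,fx=4.8,fy=4.8,interpolation=cv2.INTER_CUBIC))
```

```text
(no output)
```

View pics/tray.png

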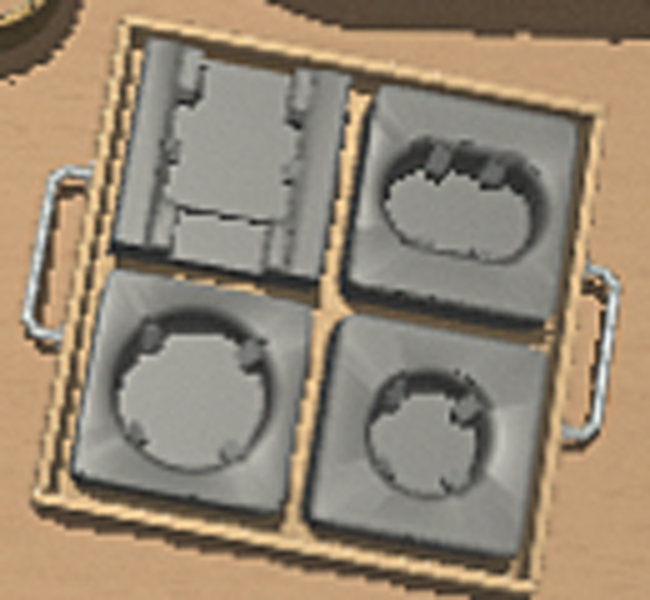

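View pics/left.png

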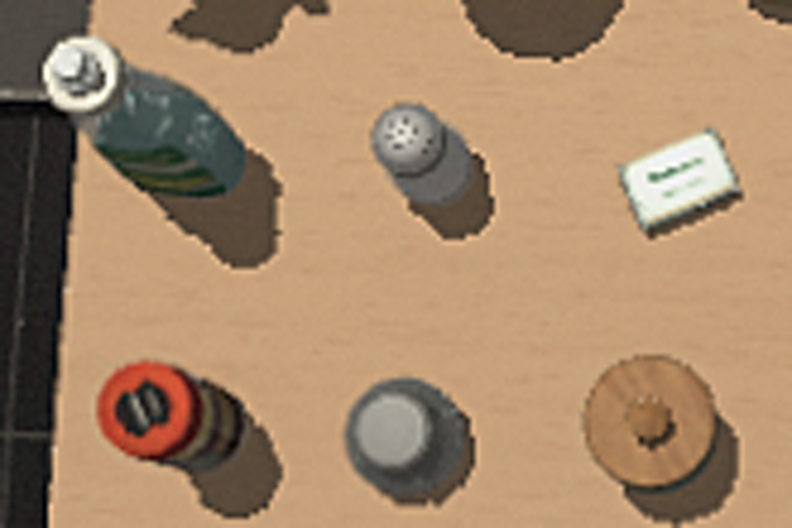

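```bash
cat > m.py <<'E'
from h import *
d=grab('top'); f=d['frame']; hsv=cv2.cvtColor(f,cv2.COLOR_BGR2HSV)
C={'mat':[(147,40),(352,75),(322,282),(113,248)],'bot':[(375,85),(582,122),(549,318),(343,290)],
'tin':[(112,272),(313,303),(283,510),(73,475)],'jar':[(343,318),(550,350),(520,553),(305,520)]}
for k,v in C.items():
    P=np.array([onz(d,(265+(a+.5)/5-.5,130+(b+.5)/5-.5),.041) for a,b in v])[:,:2]
    L=np.linalg.norm(P-np.roll(P,-1,0),axis=1); e=(P[0]-P[3])+(P[1]-P[2])
    print(k,P.mean(0).round(4),L.round(3),'x-axis yaw',np.degrees(np.arctan2(e[1],e[0])).round(1))
def blob(m,roi):
    u0,v0,u1,v1=roi; z=np.zeros_like(m); z[v0:v1,u0:u1]=m[v0:v1,u0:u1]
    c=max(cv2.findContours(z,cv2.RETR_EXTERNAL,cv2.CHAIN_APPROX_NONE)[0],key=cv2.contourArea); return c
def rep(n,c,z):
    (u,v),r=cv2.minEnclosingCircle(c); e=cv2.minAreaRect(c)
    print(n,'px',round(u,1),round(v,1),'r',round(r,1),'->',onz(d,e[0],z).round(4),'rect',np.round(e[1],1),round(e[2],1),
     'dia mm',[round(1000*np.linalg.norm(onz(d,(u,v),z)-onz(d,(u+r,v),z))*2,1)])
H,S,V=cv2.split(hsv)
red=((S>170)&((H<8)|(H>174))&(V>100)).astype(np.uint8)
c=blob(red,(110,210,140,245)); rep('jar',c,.106)
wht=((S<60)&(V>190)).astype(np.uint8)
c=blob(wht,(220,160,255,195)); rep('match',c,.015)
b=cv2.boxPoints(cv2.minAreaRect(c)); print('corners',np.array([onz(d,p,.015)[:2] for p in b]).round(4).tolist())
c=blob(wht,(100,145,122,168)); rep('cap',c,.178)
# local colour samples
print('lid',hsv[228,220],hsv[215,238],'table',hsv[200,210],hsv[245,215],'shadow',hsv[243,240])
E
python3 m.py
```

```text
mat [ 0.5987 -0.0995] [0.099 0.102 0.099 0.103] x-axis yaw -8.2
bot [ 0.582  -0.2086] [0.101 0.097 0.099 0.101] x-axis yaw -9.8
tin [ 0.4893 -0.0826] [0.095 0.098 0.098 0.097] x-axis yaw -8.7
jar [ 0.4714 -0.1922] [0.099 0.096 0.101 0.096] x-axis yaw -9.7
jar px 125.2 224.8 r 9.7 -> [0.4293 0.3092 0.106 ] rect [18. 18.] 90.0 dia mm [np.float64(43.0)]
match px 236.0 176.5 r 11.1 -> [0.5635 0.0785 0.015 ] rect [12.5 20.7] 66.8 dia mm [np.float64(53.1)]
corners [[0.5666, 0.1073], [0.5881, 0.0624], [0.5604, 0.0496], [0.5391, 0.0944]]
cap px 111.5 154.5 r 7.9 -> [0.5654 0.3285 0.178 ] rect [14. 14.] 90.0 dia mm [np.float64(33.4)]
lid [ 14 125 171] [ 16  99 195] table [ 16  97 198] [ 15  94 201] shadow [14 91 92]
```

```bash
cat >> h.py <<'E'
from scipy.spatial.transform import Rotation as Ro
def go(*wps):
    """wps: (x,y,z,yaw_deg of tool x); prints shifts in tool mm, roll deg from present pose"""
    s=ctrl.get_state(); R=Ro.from_rotvec(s['eef_rot']).as_matrix(); p=np.array(s['ee_pos'])
    y0=np.degrees(np.arctan2(R[1,0],R[0,0]))
    print('t',round(float(s['clock']),2),'p',p.round(4),'yaw',y0.round(1),'tilt z',R[:,2].round(3),'q',np.round(s['qpos'],2),'F',np.round(s['force'],1),'w',round(float(s['grip_width']),4),'gf',round(float(s['grip_force']),1))
    for w in wps:
        q=R.T@(np.array(w[:3])-p)*1000; print(w,'->',q.round(1).tolist(),'roll',round(-((w[3]-y0+180)%360-180),1))
E
python3 - <<'E'
from h import *
d=grab('top'); print('tin',onz(d,(230,227.5),.068))
go((.5,-.3,.25,-9),(.5,0,.25,-9),(.44,.09,.2,-9))
E
```

```text
tin [0.43525583 0.08398561 0.068     ]
t 0.25 p [ 0.2401 -0.6306  0.231 ] yaw 20.8 tilt z [-0.     0.001 -1.   ] q [ 1.06  0.43  0.07  1.61 -0.03  1.11 -0.07] F [0.3 0.1 0.5] w 0.0855 gf 0.0
(0.5, -0.3, 0.25, -9) -> [360.5, -216.5, -18.9] roll 29.8
(0.5, 0, 0.25, -9) -> [467.3, -496.9, -18.7] roll 29.8
(0.44, 0.09, 0.2, -9) -> [443.2, -602.3, 31.4] roll 29.8
```

Emit:
servo_tool([
  [0,[360,-216,-19],30],
  [0,[360,-216,-19],30],
  [0,[360,-216,-19],30],
  [0,[360,-216,-19],30],
  [0,[360,-216,-19],30],
  [0,[360,-216,-19],30],
  [0,[360,-216,-19],30],
  [0,[360,-216,-19],30],
  [0,[467,-497,-19],30],
  [0,[467,-497,-19],30],
  [0,[467,-497,-19],30],
  [0,[467,-497,-19],30],
  [0,[467,-497,-19],30],
  [0,[442,-602,31],30],
  [0,[442,-602,31],30],
  [0,[442,-602,31],30],
  [0,[442,-602,31],30],
  [0,[442,-602,31],30],
])

```text
clock: 2.5
ee_pos: [0.4399, 0.0881, 0.2007]
eef_rot: [-3.131, 0.254, -0.001]
force: [-0.2, -0.0, 0.3]
grip_width: 0.0854
grip_force: 0.0
```

Run:
```python
from h import *
d=grab('wrist','w1.png'); 
for n in [(.435,.084,.068),(.435,.084,.085),(.435,.084,0)]: print(n,proj(d,n))
go((.435,.084,.11,-9),(.435,.084,.03,-9))
```

```text
(0.435, 0.084, 0.068) [[253.91936411 184.90565079]]
(0.435, 0.084, 0.085) [[254.20630316 190.18781206]]
(0.435, 0.084, 0) [[253.03850891 168.70316058]]
t 2.55 p [0.4397 0.0881 0.2006] yaw -9.3 tilt z [ 0.001  0.    -1.   ] q [-0.05  0.1  -0.31  2.11  0.04  0.93 -2.11] F [0.1 0.6 0.6] w 0.0853 gf 0.0
(0.435, 0.084, 0.11, -9) -> [-4.1, 4.8, 90.6] roll -0.3
(0.435, 0.084, 0.03, -9) -> [-4.1, 4.9, 170.6] roll -0.3
```

View pics/w1.png

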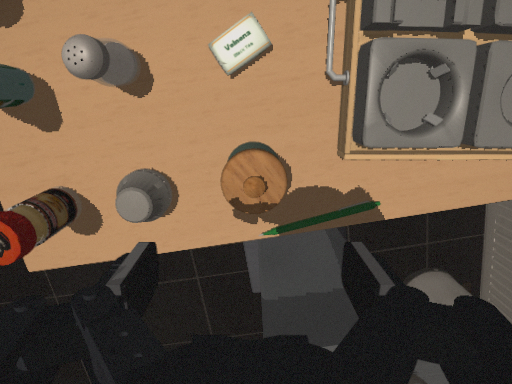

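Emit:
servo_tool([
  [0,[-4,5,60],0],
  [0,[-4,5,110],0],
  [0,[-4,5,150],0],
  [0,[-4,5,171],0],
  [0,[-4,5,171],0],
  [1,[-4,5,171],0],
  [1,[-4,5,171],0],
  [1,[-4,5,171],0],
  [1,[-4,5,171],0],
  [1,[-4,5,171],0],
], force=60)

```text
clock: 3.8
ee_pos: [0.4353, 0.085, 0.0308]
eef_rot: [-3.131, 0.251, -0.004]
force: [-2.0, 0.9, 9.6]
grip_width: 0.0584
grip_force: 61.9
```

Run:
```python
from h import *
go((.435,.084,.15,-9),(.4893,-.0821,.15,-9),(.4893,-.0821,.06,-9),(.4893,-.0821,.043,-9))
```

```text
t 3.8 p [0.4353 0.085  0.0308] yaw -9.2 tilt z [ 0.003  0.001 -1.   ] q [-0.11  0.38 -0.26  2.26  0.19  0.53 -2.25] F [-2.   0.9  9.6] w 0.0584 gf 61.9
(0.435, 0.084, 0.15, -9) -> [0.1, 0.9, -119.2] roll -0.2
(0.4893, -0.0821, 0.15, -9) -> [80.2, 156.2, -119.2] roll -0.2
(0.4893, -0.0821, 0.06, -9) -> [80.0, 156.3, -29.2] roll -0.2
(0.4893, -0.0821, 0.043, -9) -> [80.0, 156.3, -12.2] roll -0.2
```

Emit:
servo_tool([
  [1,[0,0,-40],0],
  [1,[0,0,-90],0],
  [1,[0,0,-100],0],
  [1,[20,40,-100],0],
  [1,[40,80,-100],0],
  [1,[60,120,-100],0],
  [1,[80,156,-100],0],
  [1,[80,156,-100],0],
  [1,[80,156,-70],0],
  [1,[80,156,-50],0],
  [1,[80,156,-50],0],
])

```text
clock: 5.18
ee_pos: [0.4872, -0.0813, 0.0782]
eef_rot: [-3.131, 0.25, 0.004]
force: [-0.1, 1.2, -1.9]
grip_width: 0.0588
grip_force: 65.6
```

Run:
```python
from h import *
go((.4893,-.0821,.043,-9)); d=grab('wrist','w2.png'); grab('side','s2.png')
for n in [(.4893,-.0821,.041),(.435,.084,.085),(.435,.084,0)]: print(n,proj(d,n))
a=cv2.imread('pics/w2.png');b=cv2.imread('pics/s2.png')
cv2.imwrite('pics/ws2.png',np.hstack([a[:,56:456],cv2.resize(b[90:270,200:400],(400,384))]))
```

```text
t 5.17 p [ 0.4872 -0.0813  0.0782] yaw -9.1 tilt z [-0.003  0.    -1.   ] q [ 0.19  0.35 -0.19  2.12  0.1   0.68 -1.79] F [-0.1  1.2 -1.9] w 0.0588 gf 65.6
(0.4893, -0.0821, 0.043, -9) -> [2.3, 0.5, 35.2] roll -0.1
(0.4893, -0.0821, 0.041) [[249.12922184 216.41514569]]
(0.435, 0.084, 0.085) [[-19.53090045 372.27159023]]
(0.435, 0.084, 0) [[ 60.84165207 288.37663849]]
```

View pics/ws2.png

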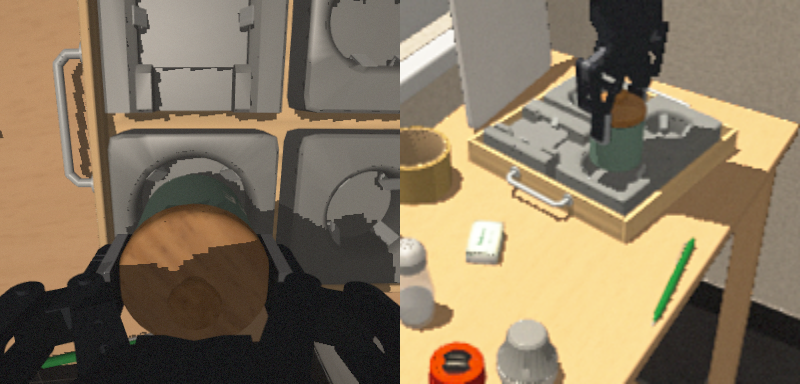

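Emit:
servo_tool([
  [1,[2,0,10],0],
  [1,[2,0,18],0],
  [1,[2,0,26],0],
  [1,[2,0,32],0],
  [1,[2,0,36],0],
  [1,[2,0,37],0],
  [1,[2,0,37],0],
])

```text
clock: 6.15
ee_pos: [0.4903, -0.0819, 0.0437]
eef_rot: [3.131, -0.25, -0.0]
force: [-17.0, 5.2, 44.8]
grip_width: 0.0583
grip_force: 70.3
```

Emit:
servo_tool([
  [1,[0,0,-2],0],
  [0.1,[0,0,-2],0],
  [0.1,[0,0,-2],0],
  [0.1,[0,0,-2],0],
  [0.1,[0,0,-30],0],
  [0.1,[0,0,-80],0],
  [0,[0,0,-130],0],
  [0,[0,0,-150],0],
  [0,[0,0,-150],0],
])

```text
clock: 7.28
ee_pos: [0.4913, -0.0825, 0.1938]
eef_rot: [3.131, -0.251, 0.005]
force: [0.6, -0.3, -1.0]
grip_width: 0.0854
grip_force: 0.0
```

Run:
```python
from h import *
go((.46,.10,.21,30),(.4293,.29,.21,30),(.4293,.3092,.21,30))
d=grab('side','s3.png'); grab('wrist','w3.png')
for X in [(.4893,-.0821,.013+.085),(.4893,-.0821,.026+.085)]: print(proj(d,X))
cv2.imwrite('pics/s3c.png',cv2.resize(d['frame'][90:250,200:400],None,fx=4,fy=3.7))
```

```text
t 7.28 p [ 0.4913 -0.0825  0.1938] yaw -9.2 tilt z [ 0.003 -0.    -1.   ] q [ 0.22  0.19 -0.2   2.03  0.05  0.93 -1.74] F [ 0.6 -0.3 -1. ] w 0.0854 gf 0.0
(0.46, 0.1, 0.21, 30) -> [-59.9, -175.2, -16.4] roll -39.2
(0.4293, 0.29, 0.21, 30) -> [-120.6, -357.8, -16.6] roll -39.2
(0.4293, 0.3092, 0.21, 30) -> [-123.6, -376.8, -16.6] roll -39.2
[[308.26649076 144.99927317]]
[[308.64711391 139.9391013 ]]
```

View pics/s3c.png

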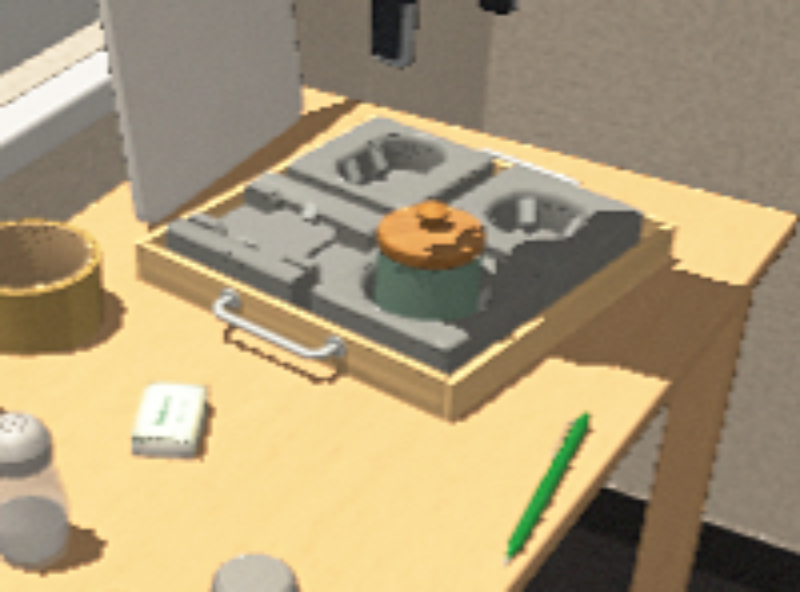

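Emit:
servo_tool([
  [0,[-30,-60,-16],-10],
  [0,[-50,-120,-16],-20],
  [0,[-60,-175,-16],-30],
  [0,[-80,-230,-16],-40],
  [0,[-100,-290,-16],-50],
  [0,[-110,-330,-16],-60],
  [0,[-124,-377,-16],-70],
  [0,[-124,-377,-16],-80],
  [0,[-124,-377,-16],-90],
  [0,[-124,-377,-16],-90],
  [0,[-124,-377,-16],-90],
])

```text
clock: 8.75
ee_pos: [0.4279, 0.3093, 0.2077]
eef_rot: [-2.396, -2.031, 0.002]
force: [0.1, -0.7, -0.4]
grip_width: 0.0851
grip_force: 0.0
```

Run:
```python
from h import *
d=grab('wrist','w4.png'); hsv=cv2.cvtColor(d['frame'],cv2.COLOR_BGR2HSV); H,S,V=cv2.split(hsv)
red=((S>150)&((H<8)|(H>174))&(V>60)).astype(np.uint8)
c=max(cv2.findContours(red,0,1)[0],key=cv2.contourArea); print(cv2.minEnclosingCircle(c),proj(d,(.4293,.3092,.106)))
print(onz(d,cv2.fitEllipse(c)[0],.106), onz(d,cv2.fitEllipse(c)[0],.098))
go((.4293,.3092,.12,81),(.4293,.3092,.05,81))
```

```text
((251.81539916992188, 184.10391235351562), 28.208301544189453) [[251.29707    188.49714639]]
[0.43052306 0.31275276 0.106     ] [0.4302163  0.31056044 0.098     ]
t 8.8 p [0.428  0.3094 0.2079] yaw 80.6 tilt z [-0.001 -0.    -1.   ] q [-0.17  0.28 -0.67  1.93  0.2   1.01 -1.1 ] F [ 0.  -0.1 -0.8] w 0.0854 gf 0.0
(0.4293, 0.3092, 0.12, 81) -> [0.1, 1.4, 87.9] roll -0.4
(0.4293, 0.3092, 0.05, 81) -> [0.1, 1.4, 157.9] roll -0.4
```

View pics/w4.png

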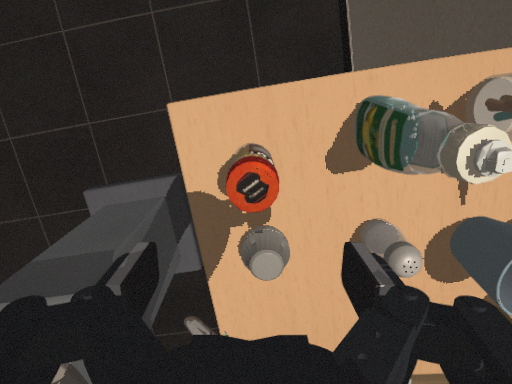

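Emit:
servo_tool([
  [0,[2,2,60],0],
  [0,[2,2,110],0],
  [0,[2,2,145],0],
  [0,[2,2,159],0],
  [0,[2,2,159],0],
  [1,[2,2,159],0],
  [1,[2,2,159],0],
  [1,[2,2,159],0],
  [1,[2,2,159],0],
  [1,[2,2,159],0],
  [1,[2,2,159],0],
], force=50)

```text
clock: 10.18
ee_pos: [0.4309, 0.3117, 0.0506]
eef_rot: [2.392, 2.036, 0.003]
force: [-2.5, -1.6, 11.8]
grip_width: 0.0435
grip_force: 48.2
```

Run:
```python
from h import *
go((.4293,.3092,.19,81),(.46,.1,.19,81),(.4713,-.1923,.19,81),(.4713,-.1923,.1,81))
```

```text
t 10.18 p [0.4309 0.3117 0.0506] yaw 80.8 tilt z [ 0.002  0.001 -1.   ] q [-0.28  0.5  -0.58  2.04  0.41  0.72 -1.27] F [-2.5 -1.6 11.8] w 0.0435 gf 48.2
(0.4293, 0.3092, 0.19, 81) -> [-2.6, -1.0, -139.4] roll -0.2
(0.46, 0.1, 0.19, 81) -> [-204.2, 62.7, -139.5] roll -0.2
(0.4713, -0.1923, 0.19, 81) -> [-491.0, 120.5, -139.7] roll -0.2
(0.4713, -0.1923, 0.1, 81) -> [-491.0, 120.3, -49.7] roll -0.2
```

Emit:
servo_tool([
  [1,[0,0,-40],0],
  [1,[0,0,-90],0],
  [1,[0,0,-130],0],
  [1,[-20,5,-140],0],
  [1,[-65,20,-140],0],
  [1,[-110,34,-140],0],
  [1,[-155,48,-140],0],
  [1,[-204,62,-140],0],
  [1,[-250,72,-140],0],
  [1,[-300,82,-140],0],
  [1,[-350,92,-140],0],
  [1,[-400,102,-140],0],
  [1,[-450,112,-140],0],
  [1,[-480,118,-140],0],
  [1,[-491,120,-140],0],
  [1,[-491,120,-140],0],
  [1,[-491,120,-100],0],
  [1,[-491,120,-65],0],
  [1,[-491,120,-52],0],
  [1,[-491,120,-52],0],
])

```text
clock: 12.68
ee_pos: [0.4707, -0.1916, 0.1013]
eef_rot: [-2.39, -2.038, 0.0]
force: [-0.3, -1.4, -1.4]
grip_width: 0.0432
grip_force: 50.5
```

Run:
```python
from h import *
go((.4713,-.1923,.0636,81)); d=grab('wrist','w5.png'); e=grab('side')
print(proj(d,[(.4713,-.1923,.041),(.4713,-.1923,.013)]))
cv2.imwrite('pics/ws5.png',np.hstack([d['frame'][:,56:456],cv2.resize(e['frame'][70:230,220:390],(400,384))]))
```

```text
t 12.68 p [ 0.4707 -0.1916  0.1013] yaw 80.9 tilt z [-0.001  0.001 -1.   ] q [ 0.57  0.35 -0.36  2.07  0.18  0.75 -0.06] F [-0.3 -1.4 -1.4] w 0.0432 gf 50.5
(0.4713, -0.1923, 0.0636, 81) -> [-0.6, 0.7, 37.7] roll -0.1
[[250.52728284 206.53423841]
 [250.46102389 194.35927878]]
```

View pics/ws5.png

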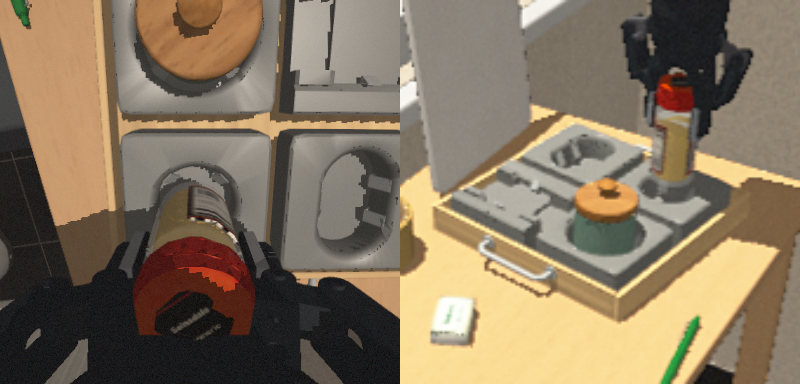

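Emit:
servo_tool([
  [1,[0,0,10],0],
  [1,[0,0,18],0],
  [1,[0,0,26],0],
  [1,[0,0,33],0],
  [1,[0,0,37],0],
  [1,[0,0,39],0],
  [1,[0,0,39],0],
])

```text
clock: 13.65
ee_pos: [0.471, -0.1925, 0.0635]
eef_rot: [2.391, 2.037, 0.0]
force: [-7.9, 4.4, 30.1]
grip_width: 0.0431
grip_force: 53.1
```

Emit:
servo_tool([
  [1,[0,0,-1],0],
  [0.25,[0,0,-1],0],
  [0.25,[0,0,-1],0],
  [0.25,[0,0,-1],0],
  [0.25,[0,0,-30],0],
  [0.25,[0,0,-80],0],
  [0,[0,0,-130],0],
  [0,[0,0,-180],0],
  [0,[0,0,-210],0],
  [0,[0,0,-210],0],
])

```text
clock: 14.9
ee_pos: [0.4715, -0.1929, 0.2745]
eef_rot: [2.389, 2.034, 0.002]
force: [-0.4, 0.9, -0.4]
grip_width: 0.0857
grip_force: 0.0
```

Run:
```python
from h import *
e=grab('side','s6.png'); print('jar top exp',proj(e,[(.4713,-.1923,.119),(.4713,-.1923,.132)]))
hsv=cv2.cvtColor(e['frame'],cv2.COLOR_BGR2HSV); H,S,V=cv2.split(hsv)
red=((S>150)&((H<8)|(H>174))&(V>60)).astype(np.uint8)
for c in cv2.findContours(red,0,1)[0]:
    if cv2.contourArea(c)>30: print(cv2.boundingRect(c))
print(proj(e,[(.4713-.0225,-.1923,.119),(.4713,-.1923-.0225,.119),(.4713+.0225,-.1923,.119),(.4713,-.1923+.0225,.119)]))
t=grab('top'); hsv=cv2.cvtColor(t['frame'],cv2.COLOR_BGR2HSV); H,S,V=cv2.split(hsv)
red=((S>150)&((H<8)|(H>174))&(V>60)).astype(np.uint8)
for c in cv2.findContours(red,0,1)[0]:
    if cv2.contourArea(c)>30: print('top',cv2.minEnclosingCircle(c),onz(t,cv2.minEnclosingCircle(c)[0],.119))
go((.5,0,.29,81),(.565,.2685,.29,81),(.565,.3285,.29,81))
```

```text
jar top exp [[336.9124978  119.15117739]
 [337.48313503 114.17112796]]
(328, 117, 19, 14)
[[345.76584506 121.52586554]
 [340.77023212 115.45807241]
 [328.21848443 116.82205685]
 [332.93803357 122.95598726]]
top ((358.47015380859375, 212.84327697753906), 10.690062522888184) [ 0.47012302 -0.19117721  0.119     ]
t 15.0 p [ 0.4704 -0.1926  0.2719] yaw 80.8 tilt z [-0.  0. -1.] q [ 0.62  0.14 -0.39  1.9   0.06  1.11  0.04] F [-0.2 -0.  -0.7] w 0.0855 gf 0.0
(0.5, 0, 0.29, 81) -> [194.8, -1.4, -18.1] roll -0.2
(0.565, 0.2685, 0.29, 81) -> [470.3, 19.9, -18.1] roll -0.2
(0.565, 0.3285, 0.29, 81) -> [529.5, 10.4, -18.1] roll -0.2
```

Emit:
servo_tool([
  [0,[50,0,-18],0],
  [0,[100,0,-18],0],
  [0,[150,0,-18],0],
  [0,[195,0,-18],0],
  [0,[240,4,-18],0],
  [0,[290,8,-18],0],
  [0,[340,12,-18],0],
  [0,[390,16,-18],0],
  [0,[430,19,-18],0],
  [0,[460,19,-18],0],
  [0,[460,19,-18],0],
  [0,[460,19,-18],0],
])

```text
clock: 16.5
ee_pos: [0.5623, 0.2578, 0.2891]
eef_rot: [-2.391, -2.037, 0.003]
force: [0.1, -0.8, -0.3]
grip_width: 0.0852
grip_force: 0.0
```

```bash
cat >> h.py <<'E'
def tri(a,ua,b,ub):
    c1,r1=ray(a,ua);c2,r2=ray(b,ub)
    k=np.linalg.lstsq(np.c_[r1,-r2],c2-c1,rcond=None)[0]; p,q=c1+k[0]*r1,c2+k[1]*r2
    return ((p+q)/2).round(3),round(float(np.linalg.norm(p-q)),3)
E
python3 - <<'E'
from h import *
d=grab('wrist','w7.png'); t=grab('top'); e=grab('side')
print('teal',tri(t,(97,93),e,(78,160)),'spat',tri(t,(128,70),e,(93,115)),'brown',tri(t,(97,75),e,(75,135)))
print('crock',onz(t,(137,118),.06), 'cap pred',proj(d,[(.5654,.3285,.178),(.5654,.3285,0)]))
print('bottle nozzle side/top',tri(t,(110,154),e,(151,200)))
go()
E
```

```text
teal (array([0.682, 0.355, 0.229]), 0.005) spat (array([0.714, 0.283, 0.268]), 0.007) brown (array([0.7  , 0.341, 0.265]), 0.005)
crock [0.6877123  0.31618808 0.06      ] cap pred [[239.06646937  98.35303091]
 [243.6493652   97.79775899]]
bottle nozzle side/top (array([0.565, 0.328, 0.182]), 0.004)
t 16.65 p [0.5627 0.2574 0.2901] yaw 80.8 tilt z [-0.    -0.001 -1.   ] q [-0.02  0.36 -0.67  1.64  0.23  1.23 -0.89] F [-0.2 -0.  -0. ] w 0.0851 gf 0.0
```

View pics/w7.png

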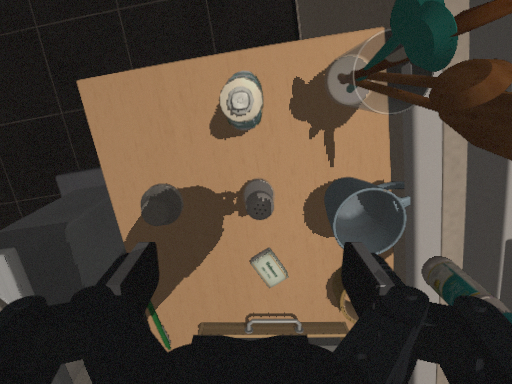

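Run:
```python
from h import *
f=cv2.imread('pics/w7.png'); c=f[60:145,200:290]
hsv=cv2.cvtColor(c,cv2.COLOR_BGR2HSV); H,S,V=cv2.split(hsv)
m=((H<26)&(H>5)&(S>60))  # wood incl. shadow
m=(~m).astype(np.uint8)*255; m=cv2.morphologyEx(m,cv2.MORPH_OPEN,np.ones((3,3)))
k=max(cv2.findContours(m,0,1)[0],key=cv2.contourArea); print(cv2.minAreaRect(k),cv2.fitEllipse(k))
o=c.copy(); cv2.drawContours(o,[k],-1,(0,0,255),1)
cv2.imwrite('pics/b7.png',cv2.resize(np.hstack([c,o]),None,fx=4.4,fy=4.4,interpolation=cv2.INTER_CUBIC))
```

```text
((41.0, 40.0), (58.0, 42.0), 90.0) ((41.83393478393555, 40.26620864868164), (41.40988540649414, 58.63295364379883), 178.12588500976562)
```

View pics/b7.png

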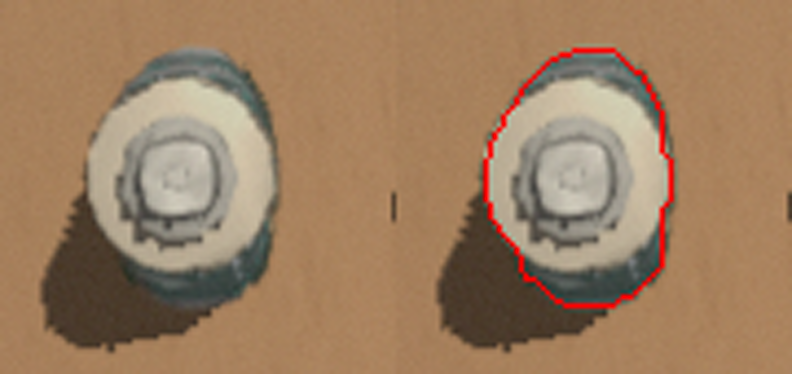

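Run:
```python
from h import *
d=grab('wrist')
for o in (0,2):
  for z in (.03,.1):
    a=onz(d,(242-o/2,72),z);b=onz(d,(242+o/2,129),z); v=a-b; print(o,z,(a+b)/2,np.hypot(*v[:2]),np.degrees(np.arctan2(v[1],v[0])))
print(onz(d,(200+178/4.4,60+175/4.4),.195),onz(d,(200+181/4.4-.4,60+174/4.4-.4),.178))
f=cv2.imread('pics/top0.png')
f2=cv2.imread('pics/w4.png')
a=cv2.resize(f[145:190,100:150],(500,450),interpolation=cv2.INTER_CUBIC);b=cv2.resize(f2[85:200,340:420],(300,450),interpolation=cv2.INTER_CUBIC)
cv2.imwrite('pics/b8.png',np.hstack([a,b]))
```

```text
0 0.03 [0.56418368 0.32452279 0.03      ] 0.06834721621164148 80.39230549024806
0 0.1 [0.56595423 0.32506448 0.1       ] 0.05644376365927643 80.39230549024795
2 0.03 [0.56421154 0.32451852 0.03      ] 0.0683778093357895 82.46742233379653
2 0.1 [0.56597724 0.32506095 0.1       ] 0.05646902863954519 82.46742233379662
[0.56740602 0.32691584 0.195     ] [0.56720461 0.32729618 0.178     ]
```

View pics/b8.png

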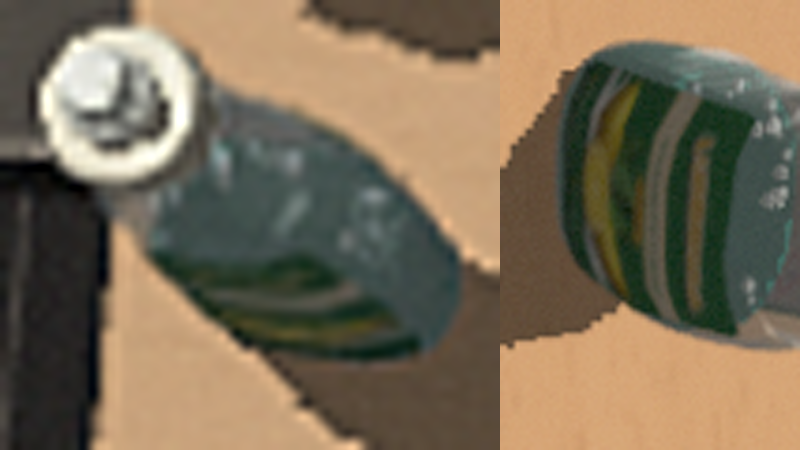

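Emit:
servo_tool([
  [0,[35,-4,0],0],
  [0,[69,-8,0],0],
  [0,[69,-8,0],0],
  [0,[69,-8,40],0],
  [0,[69,-8,90],0],
  [0,[69,-8,130],0],
  [0,[69,-8,155],0],
  [0,[69,-8,163],0],
  [0,[69,-8,163],0],
], force=60)

```text
clock: 17.82
ee_pos: [0.566, 0.3275, 0.1278]
eef_rot: [2.392, 2.036, 0.0]
force: [0.8, 0.6, -0.1]
grip_width: 0.0853
grip_force: 0.0
```

Emit:
servo_tool([
  [0.4,[0,0,0],0],
  [0.6,[0,0,0],0],
  [1,[0,0,0],0],
  [1,[0,0,0],0],
  [1,[0,0,0],0],
  [1,[0,0,0],0],
  [1,[0,0,0],0],
])

```text
clock: 18.7
ee_pos: [0.5661, 0.3282, 0.1283]
eef_rot: [2.391, 2.037, 0.002]
force: [-1.0, -1.5, 7.0]
grip_width: 0.0337
grip_force: 60.2
```

Run:
```python
from h import *
go((.566,.3265,.27,81),(.55,.1,.27,81),(.582,-.2092,.27,81),(.582,-.2092,.18,81),(.582,-.2092,.14,81)); grab('side','s9.png'); grab('wrist','w9.png')
```

```text
t 18.7 p [0.5661 0.3282 0.1283] yaw 80.8 tilt z [ 0.001  0.001 -1.   ] q [-0.17  0.57 -0.62  1.71  0.38  0.98 -1.09] F [-1.  -1.5  7. ] w 0.0337 gf 60.2
(0.566, 0.3265, 0.27, 81) -> [-1.6, 0.3, -141.7] roll -0.2
(0.55, 0.1, 0.27, 81) -> [-227.8, 20.6, -141.9] roll -0.2
(0.582, -0.2092, 0.27, 81) -> [-527.9, 101.4, -142.0] roll -0.2
(0.582, -0.2092, 0.18, 81) -> [-528.0, 101.3, -52.0] roll -0.2
(0.582, -0.2092, 0.14, 81) -> [-528.0, 101.3, -12.0] roll -0.2
```

Emit:
servo_tool([
  [1,[0,0,-30],0],
  [1,[0,0,-70],0],
  [1,[0,0,-110],0],
  [1,[0,0,-142],0],
  [1,[-20,2,-142],0],
  [1,[-60,6,-142],0],
  [1,[-100,10,-142],0],
  [1,[-140,14,-142],0],
  [1,[-180,17,-142],0],
  [1,[-227,21,-142],0],
  [1,[-227,21,-142],0],
])

```text
clock: 20.18
ee_pos: [0.5498, 0.0953, 0.2683]
eef_rot: [2.397, 2.029, -0.004]
force: [-0.3, -0.1, -2.2]
grip_width: 0.0335
grip_force: 60.4
```

Run:
```python
from h import *
t=grab('top');e=grab('side','s10.png')
for n,a,b in [('botL',(312,127),(234,148)),('topL',(332,54),(222,36)),('topR',(430,58),(268,18)),('botR',(410,132),(278,120))]: print(n,tri(t,a,e,b))
go((.582,-.2092,.27,81),(.582,-.2092,.18,81),(.582,-.2092,.1413,81))
```

```text
botL (array([ 0.701, -0.102,  0.011]), 0.014)
topL (array([ 0.737, -0.105,  0.295]), 0.008)
topR (array([ 0.738, -0.297,  0.292]), 0.019)
botR (array([ 0.717, -0.365, -0.029]), 0.021)
t 20.27 p [0.5498 0.0994 0.2687] yaw 80.7 tilt z [-0.001 -0.    -1.   ] q [ 0.24  0.26 -0.64  1.79  0.17  1.14 -0.61] F [ 0.   0.2 -1.9] w 0.0336 gf 60.4
(0.582, -0.2092, 0.27, 81) -> [-299.5, 81.3, -1.2] roll -0.3
(0.582, -0.2092, 0.18, 81) -> [-299.4, 81.4, 88.8] roll -0.3
(0.582, -0.2092, 0.1413, 81) -> [-299.4, 81.4, 127.5] roll -0.3
```

Emit:
servo_tool([
  [1,[-30,8,-1],0],
  [1,[-70,19,-1],0],
  [1,[-110,30,-1],0],
  [1,[-150,41,-1],0],
  [1,[-190,52,-1],0],
  [1,[-230,63,-1],0],
  [1,[-265,72,-1],0],
  [1,[-290,79,-1],0],
  [1,[-299,81,-1],0],
  [1,[-299,81,30],0],
  [1,[-299,81,60],0],
  [1,[-299,81,80],0],
  [1,[-299,81,86],0],
  [1,[-299,81,86],0],
])

```text
clock: 22.02
ee_pos: [0.583, -0.2072, 0.1836]
eef_rot: [2.391, 2.038, 0.0]
force: [0.7, -0.2, -2.3]
grip_width: 0.034
grip_force: 60.3
```

Run:
```python
from h import *
go((.582,-.2092,.1413,81)); d=grab('wrist','w11.png'); e=grab('side')
x=np.array([.988,-.156,0]);y=np.array([.156,.988,0]);c=np.array([.582,-.2092,.041])
print(proj(d,[c,c+.038*y,c+.024*x,c-.024*x]))
cv2.imwrite('pics/ws11.png',np.hstack([d['frame'][:,56:456],cv2.resize(e['frame'][40:210,230:380],(400,384))]))
```

```text
t 22.02 p [ 0.583  -0.2072  0.1836] yaw 80.9 tilt z [ 0.  0. -1.] q [ 0.6   0.42 -0.46  1.76  0.22  1.01 -0.11] F [ 0.7 -0.2 -2.3] w 0.034 gf 60.3
(0.582, -0.2092, 0.1413, 81) -> [-2.2, -0.7, 42.3] roll -0.1
[[248.73187193 178.63510806]
 [248.57396674 137.86263796]
 [274.36265546 178.56368717]
 [223.10455423 178.71304949]]
```

View pics/ws11.png

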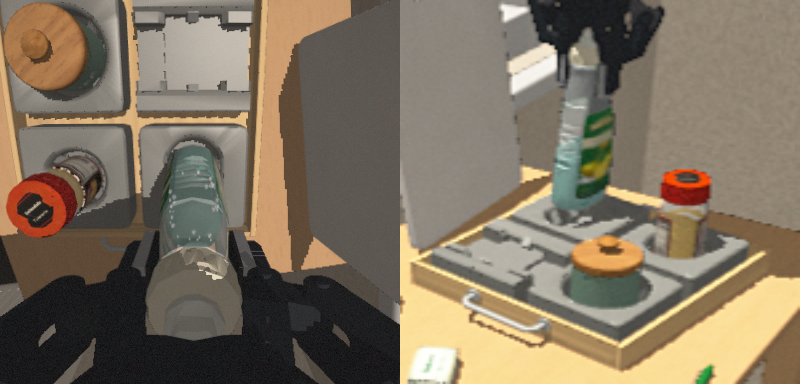

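Run:
```python
from h import *
e=grab('side'); d=grab('wrist'); P=np.array([.583,-.2072,0]); y=np.array([.156,.988,0])
s=lambda p:np.round([(p[0]-230)*400/150,(p[1]-40)*384/170])
for z in (.055,.22,.25): print(z,s(proj(e,P+[0,0,z])[0]))
print('far foot edge wrist crop',proj(d,P+.033*y+[0,0,.056])-[56,0])
```

```text
0.055 [178. 200.]
0.22 [187.  60.]
0.25 [189.  32.]
far foot edge wrist crop [[192.76966712 142.77623412]]
```

Emit:
servo_tool([
  [1,[-2,-1,8],0],
  [1,[-2,-1,14],0],
  [1,[-2,-1,22],0],
  [1,[-2,-1,30],0],
  [1,[-2,-1,36],0],
  [1,[-2,-1,41],0],
  [1,[-2,-1,44],0],
  [1,[-2,-1,44],0],
])

```text
clock: 23.22
ee_pos: [0.5821, -0.2095, 0.1412]
eef_rot: [2.391, 2.036, 0.001]
force: [-6.8, 2.2, 27.0]
grip_width: 0.0337
grip_force: 63.9
```

Emit:
servo_tool([
  [1,[0,0,-1],0],
  [0.3,[0,0,-1],0],
  [0.3,[0,0,-1],0],
  [0.3,[0,0,-1],0],
  [0.3,[0,0,-30],0],
  [0.3,[0,0,-80],0],
  [0,[0,0,-130],0],
  [0,[0,0,-150],0],
  [0,[0,0,-150],0],
])

```text
clock: 24.35
ee_pos: [0.5818, -0.2095, 0.2904]
eef_rot: [2.39, 2.036, 0.001]
force: [-0.3, 0.1, -0.1]
grip_width: 0.0856
grip_force: 0.0
```

Run:
```python
from h import *
e=grab('side','s12.png'); w=cv2.cvtColor(e['frame'],cv2.COLOR_BGR2HSV)
print('exp nozzle top floor/tabs',proj(e,[(.582,-.2092,.208),(.582,-.2092,.221),(.582,-.2092,.013)]))
t=grab('top'); V=t['frame'].min(2); m=(V>170).astype(np.uint8); m[:,:330]=0;m[:,400:]=0;m[:130]=0;m[200:]=0
for c in cv2.findContours(m,0,1)[0]:
    if cv2.contourArea(c)>20: print('white',cv2.minEnclosingCircle(c),onz(t,cv2.minEnclosingCircle(c)[0],.191))
print(proj(t,(.582,-.2092,.191)))
x0,y0=proj(e,(.582,-.2092,.15))[0].astype(int)
cv2.imwrite('pics/s12c.png',cv2.resize(e['frame'][y0-60:y0+80,x0-80:x0+80],None,fx=4,fy=4))
f=t['frame'][160:195,218:256]; cv2.imwrite('pics/mt.png',f)
go((.5635,.0785,.15,0))
```

```text
exp nozzle top floor/tabs [[300.75399083  71.28275173]
 [301.04994886  65.99243922]
 [296.73789699 142.38602726]]
white ((375.5, 153.5), 7.905794143676758) [ 0.58226896 -0.20963271  0.191     ]
[[375.29413624 153.62013472]]
t 24.45 p [ 0.5809 -0.2094  0.2881] yaw 80.8 tilt z [-0.001  0.    -1.   ] q [ 0.62  0.33 -0.48  1.65  0.16  1.21 -0.06] F [ 0.   0.2 -0.4] w 0.0854 gf 0.0
(0.5635, 0.0785, 0.15, 0) -> [281.4, -62.8, 138.2] roll 80.8
```

View pics/s12c.png

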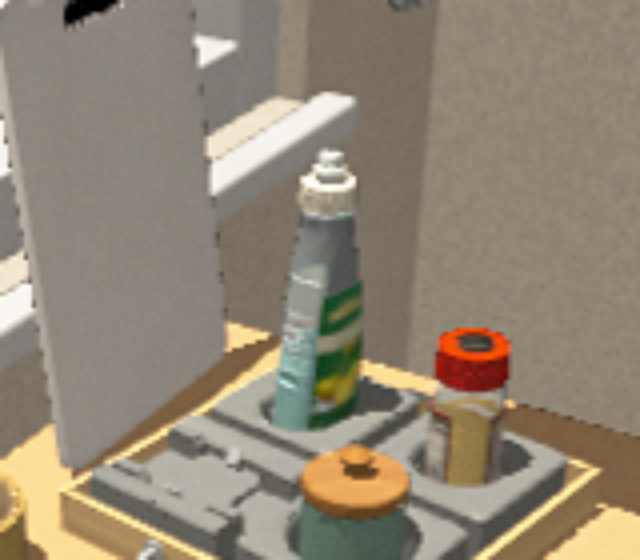

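Emit:
servo_tool([
  [0,[50,-11,0],-5],
  [0,[100,-22,0],-10],
  [0,[150,-33,0],-15],
  [0,[200,-44,20],-22],
  [0,[250,-55,60],-30],
  [0,[281,-63,100],-35],
  [0,[281,-63,138],-35],
  [0,[281,-63,138],-35],
  [0,[281,-63,138],-35],
])

```text
clock: 25.58
ee_pos: [0.5642, 0.0778, 0.1519]
eef_rot: [-1.669, -2.661, -0.0]
force: [0.6, -0.0, 0.2]
grip_width: 0.0854
grip_force: 0.0
```

Run:
```python
from h import *
d=grab('wrist','w13.png'); f=d['frame']; hsv=cv2.cvtColor(f,cv2.COLOR_BGR2HSV); H,S,V=cv2.split(hsv)
pc=proj(d,(.5635,.0785,.015))[0]; print(pc, hsv[int(pc[1]),int(pc[0])])
m=((S<70)&(V>100)).astype(np.uint8); u,v=pc.astype(int); k=np.zeros_like(m); k[v-70:v+70,u-70:u+70]=m[v-70:v+70,u-70:u+70]
k=cv2.morphologyEx(k,cv2.MORPH_CLOSE,np.ones((9,9)))
c=max(cv2.findContours(k,0,1)[0],key=cv2.contourArea); r=cv2.minAreaRect(c); b=cv2.boxPoints(r); print(r)
P=np.array([onz(d,p,.015)[:2] for p in b]); print(P.round(4).tolist(),P.mean(0)); 
for i in range(2):
    v2=P[i+1]-P[i]; print(np.linalg.norm(v2),np.degrees(np.arctan2(v2[1],v2[0])))
o=f.copy(); cv2.polylines(o,[b.astype(int)],True,(0,0,255),1)
cv2.imwrite('pics/w13c.png',cv2.resize(o[max(0,v-90):v+90,u-120:u+120],None,fx=3,fy=3))
go((P.mean(0)[0],P.mean(0)[1],.0,115.6))
```

```text
[249.77613724 177.03628891] [ 24  26 198]
((249.0, 169.0), (44.0, 38.0), 90.0)
[[0.5356, 0.0957], [0.5661, 0.1104], [0.5845, 0.0738], [0.5528, 0.0585]] [0.55975926 0.08461298]
0.03390049110610163 25.80058529309237
0.0409769485814656 -63.278415092571116
t 25.62 p [0.5645 0.0778 0.1525] yaw 115.8 tilt z [ 0.001  0.    -1.   ] q [ 0.29  0.42 -0.68  1.89  0.32  0.94 -0.08] F [0.2 0.1 0.2] w 0.0851 gf 0.0
(np.float64(0.5597592590487236), np.float64(0.08461298059143088), 0.0, 115.6) -> [8.2, -1.5, 152.5] roll 0.2
```

View pics/w13c.png

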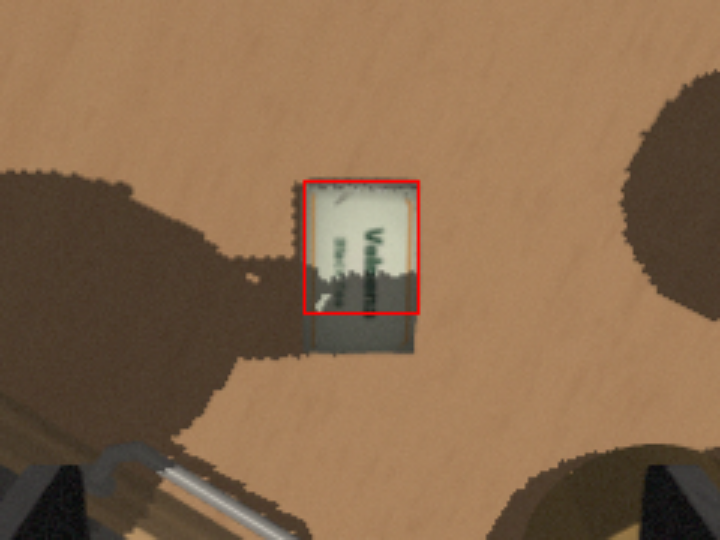

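Emit:
servo_tool([
  [0,[2,-1,50],0],
  [0,[2,-1,100],0],
  [0,[2,-1,130],0],
  [0,[2,-1,145],0],
  [0,[2,-1,151],0],
  [0,[2,-1,151],0],
  [0.4,[2,-1,151],0],
  [0.5,[2,-1,151],0],
  [1,[2,-1,151],0],
  [1,[2,-1,151],0],
  [1,[2,-1,151],0],
  [1,[2,-1,151],0],
], force=40)

```text
clock: 27.12
ee_pos: [0.5624, 0.0794, 0.0009]
eef_rot: [1.668, 2.661, 0.0]
force: [-1.6, -1.8, 9.4]
grip_width: 0.0364
grip_force: 39.7
```

Run:
```python
from h import *
go((.5635,.0785,.1,81),(.599,-.0993,.1,81),(.599,-.0993,.06,81),(.599,-.0993,.03,81))
```

```text
t 27.12 p [0.5624 0.0794 0.0009] yaw 115.8 tilt z [ 0.001 -0.    -1.   ] q [ 0.18  0.62 -0.55  1.98  0.51  0.68 -0.24] F [-1.6 -1.8  9.4] w 0.0364 gf 39.7
(0.5635, 0.0785, 0.1, 81) -> [-1.3, 0.6, -99.1] roll 34.8
(0.599, -0.0993, 0.1, 81) -> [-176.8, -44.9, -99.0] roll 34.8
(0.599, -0.0993, 0.06, 81) -> [-176.8, -44.9, -59.0] roll 34.8
(0.599, -0.0993, 0.03, 81) -> [-176.8, -44.9, -29.0] roll 34.8
```

Emit:
servo_tool([
  [1,[0,0,-40],0],
  [1,[0,0,-90],0],
  [1,[0,0,-119],6],
  [1,[-30,-8,-119],14],
  [1,[-75,-19,-119],23],
  [1,[-120,-31,-119],32],
  [1,[-160,-41,-119],35],
  [1,[-177,-45,-119],35],
  [1,[-177,-45,-119],35],
  [1,[-177,-45,-80],35],
  [1,[-177,-45,-60],35],
  [1,[-177,-45,-60],35],
])

```text
clock: 28.62
ee_pos: [0.5979, -0.0981, 0.0591]
eef_rot: [-2.388, -2.038, 0.002]
force: [0.6, 0.2, -0.1]
grip_width: 0.0363
grip_force: 40.8
```

Run:
```python
from h import *
go((.599,-.0993,.03,81)); d=grab('wrist','w14.png')
x=np.array([.988,-.156,0]);y=np.array([.156,.988,0]);c=np.array([.599,-.0993,.041])
print(proj(d,[c,c+.05*y,c+.05*y+.05*x,c+.05*y-.05*x]))
cv2.imwrite('pics/w14c.png',cv2.resize(d['frame'][100:384,80:430],None,fx=2,fy=2))
```

```text
t 28.62 p [ 0.5979 -0.0981  0.0591] yaw 80.9 tilt z [-0.003  0.001 -1.   ] q [ 0.4   0.56 -0.45  1.87  0.32  0.79 -0.38] F [ 0.6  0.2 -0.1] w 0.0363 gf 40.8
(0.599, -0.0993, 0.03, 81) -> [-1.0, 1.4, 29.1] roll -0.1
[[251.85007794 232.53356754]
 [251.88058337 142.23969926]
 [349.60420669 142.33206219]
 [154.27985043 142.55779145]]
```

View pics/w14c.png

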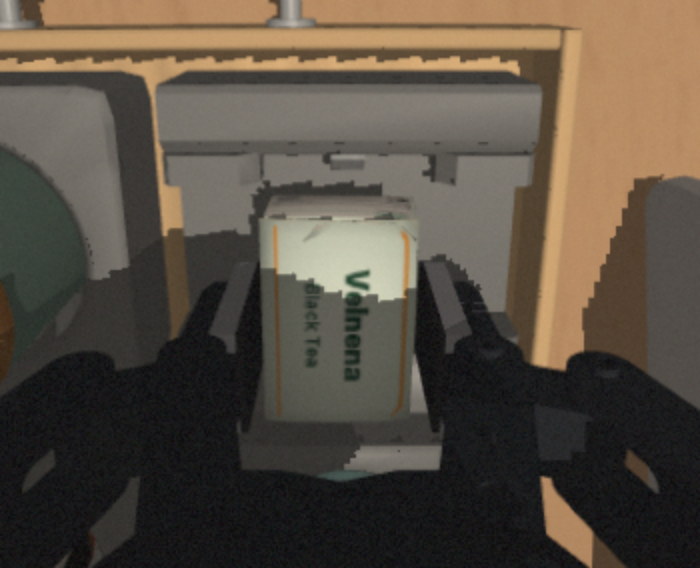

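Run:
```python
from h import *
d=grab('wrist'); p=np.array(ctrl.get_state()['ee_pos']); y=np.array([.156,.988,0])
for z in (.073,): 
  for s in (.0275,-.0275): q=p+s*y; q[2]=z; print(proj(d,q)[0])
print(onz(d,(249,209),.073)-p,onz(d,(249,310),.073)-p)
c=np.array([.599,-.0993,.041]); print('pocket far edge',proj(d,[c+.0305*y,c+.0355*y,c+.0305*y-[0,0,.012]]), 'tab seen row',100+160/2)
```

```text
[250.40606767 202.07703289]
[250.55728804 308.97029572]
[0.00317934 0.02410986 0.0119821 ] [-0.00513471 -0.02764152  0.0119821 ]
pocket far edge [[250.15459563 178.4306768 ]
 [250.13926725 169.21621589]
 [250.14316889 173.17467024]] tab seen row 180.0
```

Emit:
servo_tool([
  [1,[1,2,8],0],
  [1,[1,2,15],0],
  [1,[1,2,20],0],
  [1,[1,2,25],0],
  [1,[1,2,28],0],
  [1,[1,2,30],0],
  [1,[1,2,30],0],
])

```text
clock: 29.6
ee_pos: [0.6009, -0.0988, 0.0302]
eef_rot: [-2.391, -2.037, 0.0]
force: [0.5, -0.8, -0.7]
grip_width: 0.0365
grip_force: 40.7
```

Emit:
servo_tool([
  [1,[0,0,1],0],
  [1,[0,0,2],0],
  [1,[0,0,3],0],
  [1,[0,0,3],0],
])

```text
clock: 30.1
ee_pos: [0.601, -0.0989, 0.0298]
eef_rot: [2.391, 2.036, -0.001]
force: [-16.7, 1.4, 44.6]
grip_width: 0.036
grip_force: 45.9
```

Emit:
servo_tool([
  [1,[0,0,-3],0],
  [0.3,[0,0,-3],0],
  [0.3,[0,0,-3],0],
  [0.3,[0,0,-3],0],
  [0.3,[0,0,-30],0],
  [0.3,[0,0,-80],0],
  [0.3,[0,0,-140],0],
  [0.3,[0,0,-190],0],
  [0.3,[0,0,-190],0],
])

```text
clock: 31.22
ee_pos: [0.6028, -0.0989, 0.2214]
eef_rot: [2.388, 2.033, 0.006]
force: [0.6, -0.6, -0.3]
grip_width: 0.0596
grip_force: 0.0
```

Run:
```python
from h import *
d=grab('wrist','w15.png'); e=grab('side'); go()
y=np.array([.156,.988,0]);x=np.array([.988,-.156,0]);c=np.array([.599,-.0993,0.045]); p=proj(d,c)[0]; print(p)
print([(proj(d,c+a*x+b*y)[0]).round(1).tolist() for a in(.0185,-.0185) for b in (.0275,-.0275)])
u,v=p.astype(int); print(u-100,max(0,v-90))
cv2.imwrite('pics/f15.png',np.hstack([cv2.resize(d['frame'][max(0,v-90):max(0,v-90)+190,u-100:u+100],(400,380)),cv2.resize(e['frame'][60:230,210:389],(400,380))]))
```

```text
t 31.32 p [ 0.6008 -0.099   0.2173] yaw 80.8 tilt z [ 0. -0. -1.] q [ 0.46  0.38 -0.51  1.75  0.21  1.07 -0.28] F [ 0.8 -0.  -0.5] w 0.0598 gf 0.0
[244.86333632 169.44768871]
[[262.9, 142.9], [262.5, 194.6], [226.4, 143.1], [227.7, 194.8]]
144 79
```

View pics/f15.png

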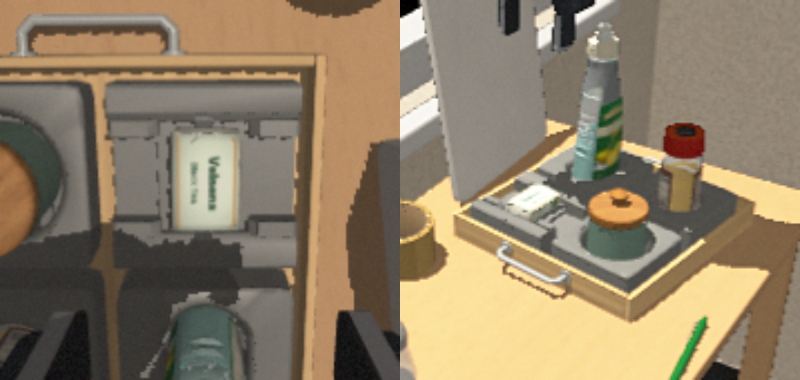

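```bash
python3 -c "
from plant import ctrl
print(ctrl.sign_off())"
```

```text
the job is handed in; nothing more can be done
None
```

The tea tin, spice jar, soap bottle and match box are each pushed down to the floor of their own pockets and let go, upright in the final pictures; I did not touch the salt shaker or egg timer, and I handed the job in at about 31 s.

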